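Hang a tube carrier on the accessory rail at the mark and clamp it

ROBOT

A 6-joint arm with a two-finger parallel gripper is mounted at the origin on a cart in front of the work surface, level with it; the furniture and walls round the work are solid. World frame = base frame: x ahead of the robot, y to its left, z up, the work surface at z = 0. Lengths are in m, angles in rad, forces in N, time in s.
With the tool pointing down it reaches from about 0.35 to 0.775 m from the base axis. Payload 7.3 kg.
Tool frame: the origin (TCP) lies between the finger pads; the fingertips stand 14 mm ahead of it and the grasp point (between the pads) lies 5 mm behind it; z points along the fingers, y is the line along which they close (so a half turn about z gives the same grasp; the last joint's range is limited). The gripper opens to 92 mm and grips with 3 to 60 N. Pads are 19 mm wide; open, the fingers measure 130 mm over their backs; the gripper's body (75 mm by 190 mm) begins 47 mm behind the grasp point.
Start: joints at [-1.269, 0.342, 1.524, -0, 1.275, -0.146], TCP at [0.227, -0.473, 0.241] pointing down, gripper open.
Joint ranges: [-2.53, 2.53], [-0.77, 2.02], [0.04, 2.7], [-1, 4.14], [0.28, 2.66], [-3.11, 3.11]. Speed limits (rad/s): [2.57, 2.57, 3.14, 3.14, 3.14, 3.14].

INTERFACE

Orientations are given as [roll, pitch, yaw] about the fixed x, y, z axes, in that order (R = Rz(yaw) Ry(pitch) Rx(roll)).
In Python, from cell import robot, eyes gives the robot as it stands. The module is installed in compiled form; this text tells all that it offers.
- The arm moves only by the shell command python3 -m handwheel 'ROWS' [FORCE]. ROWS is JSON, one flat list of numbers, 5 for each row, row after row: the shift along the world's x, y, z in mm, then the turn about the world's z in rad, then the opening, from 0 (shut) to 1 (fully open). In form: [x, y, z, spin, jaw, x, y, z, spin, jaw, ...]. A call has 1 to 8 rows; each row shifts and turns the commanded pose from where the row before left it; what a row does not reach is not made up. A row lasts 1/10 s, in which the tool goes at most 50 mm and 8.59 degrees, less where a joint would pass 70% of its speed; a pose out of reach is approached as far as the arm can. A call with a gripper value outside its range is refused whole. The fingers move at their own pace and stop on an object; FORCE is the grip in N (left out, the last holds). Time passes only in rows, so rows that do not move let the fingers close. It gives the time, the measured TCP pose, the force, the opening and the grip force at its end, in the units of the state.
- robot.observe(): the state, without advancing time (a new reading comes with each control period).
- eyes.read_camera(name): name is "side" or "top"; returns (picture, depth): 400x640x3 uint8, blue, green, red; 400x640 float32, m along the optical axis (not along the pixel's ray), 0 where there is no reading.
- eyes.calibration(name): a dict with "fx", "fy", "cx", "cy" (pixels), "world_to_cam" (4x4, takes a point from world to camera coordinates). Camera axes: x right, y down, z forward; pixel columns grow to the right and rows downward; lengths in m; the calibration is good to about 2 mm. A picture is of the moment at which its call begins. calibration takes no time and is no camera call.
- robot.hand_in(): hands the job in; it is judged then, once.
The state is a dict: "time": time; "qpos": joint angles; "qvel": joint speeds; "joint_efforts": joint torques, N m; "tool_pos": TCP position; "tool_rot": TCP orientation; "contact_force": force on the tool from outside, world axes, zero at the start; "torque": the same for the moment, N m; "opening": finger opening in m; "grip_force": force on a finger pad.
Only numpy, scipy, OpenCV 4.12 (cv2) and the standard library are available. Lean on these libraries where they do the work, as an engineer would, in place of code of your own. Each camera call takes 0.05 s, during which the arm holds its last target. There are 200 camera calls.

TASK

Hang the empty tube carrier on the accessory rail: tip its claw in over the bar at the open bay, where the splash panel is cut away, so that it hangs level, its inturned edge caught under the bar. Then slide it along until its pointer stands at the pen line on the tape, turn its knob clockwise about a quarter turn to clamp it, and let go. Leave the foam tray, bottle and timer where they are.

Things in the scene. Friction and masses are not known exactly. Their poses are not given: they have to be found in the camera images.
- rail: Fixed accessory rail, 400 mm along its y. Origin: centre of the underside of its grey base plate (x -68 to 57, 8 mm thick); x away from the robot, z up. mm: free aluminium bar x -10 to 10, z 125 to 135, y -180 to 180 between two end posts (up to z 144), upper edges bevelled 3 mm. White splash panel behind it, front face x 21, 5 mm thick, 180 high from y -194 to 20: too near to tip a claw in.
- rail_bay (a point): Point on the centre line of the bar's top face, in the middle of the open bay (rail frame 0, 100, 135 mm): from rail y 20 to 194 the splash panel is cut down to z 92, below the bar. 80 mm from here to the tall panel's edge and to the end post. Axes as the rail's.
- mark: Strip of tan paper tape 24 mm wide with a 3 mm dark pen line up its middle, on the front of the tall panel and folded over its top. Origin: point on the centre line of the bar's top face straight in front of the line (the line is 20 mm farther back, 12 to 46 mm higher). Axes as the rail's. At rail y -110 to -20 mm.
- carrier: Loose tube carrier, 117 x 80 x 127 mm, 0.36 kg, standing upright. Origin: at bench level; x towards its claw (rear, faces away from the robot on the rail), z up. mm: grey shelves x -66 to -24, y -40 to 40, z 0 to 6 and 40 to 46; upright x -27 to -22, y -20 to 20; heel (tongue, z 0 to 6, y -20 to 20, rear end x 51) rests on the panel when hung. Dark pointer on the claw at x 45, y 0.
- carrier_seat (a point): Centre of the roof of the claw's channel (carrier 30, 0, 90 mm); hung, it lies on the centre line of the bar's top; at the mark, on the mark's origin. Claw 44 mm wide in y; channel open below, front wall at carrier x 17.5 reaching down to z 82, rear lip x 40 to 46, roof z 90, top z 100. Axes as the carrier's.
- carrier_lip (a point): Tip of the edge (carrier 35, 0, 77.5 mm; edge z 74 to 77.5) that turns in from the rear lip's foot: the 17.5 mm mouth passes the 20 mm bar only with the carrier tipped 30 to 40 degrees, shelves towards the robot: lower the lip behind the bar, front wall above the bar, draw the edge in under the bar, swing upright.
- carrier_grip (a point): Middle of the carrier's solid aluminium grip block (carrier -8.5, 0, 85 mm; block x -22 to 5, y -22 to 22, z 66 to 100), 44 mm across in y; axes as the carrier's. The knob stands above it, up to carrier z 127.
- knob_grip (a point): Point on the knob's vertical axis at the height to grip (carrier 8.5, 0, 117 mm; 17 mm above the block's top). Black knob: bar grip 34 mm long, 11 thick, 21 high (10 mm below to 10 above this point) on a disc 30 mm wide; this point's x runs along the bar grip and turns with the knob.
- cam_knob (a joint): Knob angle, rad: 0 free (bar grip along the carrier's x), grows clockwise seen from above, stop at 1.5. Its shaft's eccentric presses on the bar's front face from about 0.7 on; beyond 1.15 it is clamped. It stays where it is left.
- foam_tray: White foam tray, 160 x 101 x 31 mm, loose, bystander. Origin: centre of its underside.
- amber_bottle: Brown bottle, 45 mm wide, 128 mm high, loose, bystander. Origin: centre of its underside.
- timer: Bench timer, 20 x 70 x 62 mm, standing loose, bystander. Origin: centre of its underside.

How it is judged:
On the way, in this order (a step that is already met when the one before it is completed fails the run):
1. the carrier hangs level on the bar, claw engaged (x of carrier_seat in the frame of rail between -0.004 and 0.004 m and z of carrier_seat in the frame of rail between 0.131 and 0.139 m and angle between carrier_seat's own z axis and vertical below 0.07 rad and angle between the y axis of carrier and the y axis of rail, either way round below 0.07 rad), for 0.2 s.
2. still hung, it has been slid along the bar to the pen line (all of step 1 and y of carrier_seat in the frame of mark between -0.005 and 0.005 m), for 0.2 s.
3. the knob has been turned clockwise until the carrier is clamped (all of step 2 and value of joint cam_knob above 1.15 rad), for 0.2 s.
At the end, for the whole second after the job is handed in: The carrier hangs on the bar (channel roof centre within 4 mm of the bar's top centre line across and in height, tilt and yaw off the rail under 0.07 rad), its pointer within 5 mm of the pen line, the knob beyond 1.15 rad; it is at rest and let go (all of step 3 and linear speed of carrier below 0.01 m/s and contact force between the fingers and carrier below 0.1 N); the robot touches nothing.
It fails at once if a bystander (foam tray, bottle, timer) is pushed away or knocked over (distance of any of foam_tray, amber_bottle, timer from where it was at the start of the episode above 0.02 m).
It also fails if it takes over 72 s, if anything falls off the work surface, if the arm or the gripper's body presses on something with over 40 N, if the wrist force passes 120 N, or if a joint passes its speed limit or range.

## Working session

There is one attempt and no reset: what is moved stays moved. The work goes in short steps, Python scripts to look and compute and a shell command to move; the robot and the scene stay as the last step left them, time stands still between calls to the robot, and variables do not carry over. Pictures are saved under pics/ and viewed, at most 10 in all, crops included, and the job is handed in when it is done.

```bash
mkdir -p pics; cat > h.py <<'E'
import numpy as np, cv2
from cell import robot, eyes
def cloud(n):
    im,d=eyes.read_camera(n); c=eyes.calibration(n)
    v,u=np.mgrid[:400,:640]
    p=np.stack([(u-c['cx'])/c['fx']*d,(v-c['cy'])/c['fy']*d,d],-1)
    T=np.linalg.inv(np.array(c['world_to_cam']))
    w=p@T[:3,:3].T+T[:3,3]; w[d==0]=np.nan
    return im,w
E
python3 - <<'E'
from h import *
print(robot.observe())
for n in('side','top'):
    im,w=cloud(n); cv2.imwrite(f'pics/{n}0.png',im); np.savez(f'{n}0',im=im,w=w)
    c=eyes.calibration(n); print(n,np.linalg.inv(c['world_to_cam'])[:3].round(3))
E
```

```text
{'time': 0.0, 'qpos': array([-1.26902475e+00,  3.42751911e-01,  1.52500265e+00,  1.42371268e-05,
        1.27539964e+00, -1.46009425e-01]), 'qvel': array([-0.00076044, -0.00060725, -0.0008209 , -0.00111174, -0.0007282 ,
        0.00017812]), 'joint_efforts': array([ 2.22362396e-03, -4.31226969e+01, -2.44228542e+01,  7.18719140e-02,
        5.58946654e-02, -1.39408307e-04]), 'tool_pos': array([ 0.22721292, -0.47286539,  0.24003481]), 'tool_rot': array([-3.14004970e+00, -2.40660411e-04,  4.47776658e-01]), 'contact_force': array([ 0.26866782, -1.05056863,  0.55870554]), 'torque': array([ 0.03144854, -0.02085101, -0.02612235]), 'grip_force': 0.0, 'opening': 0.09142223373578653}
side [[ 0.907 -0.291  0.306  0.028]
 [-0.422 -0.614  0.667 -1.023]
 [-0.007 -0.734 -0.679  1.13 ]]
top [[ 0.026 -0.998  0.066  0.409]
 [-1.    -0.025  0.006 -0.002]
 [-0.004 -0.066 -0.998  1.398]]
```

View pics/side0.png

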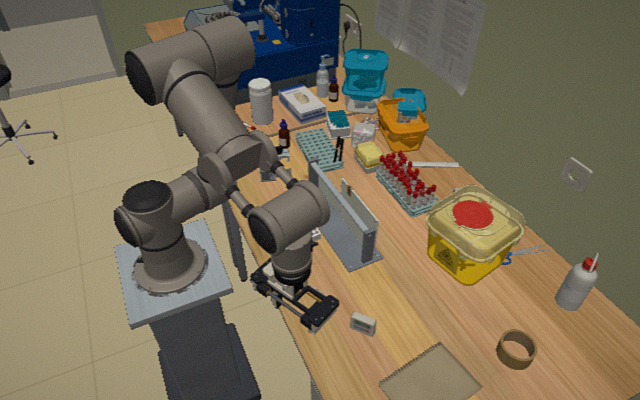

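View pics/top0.png

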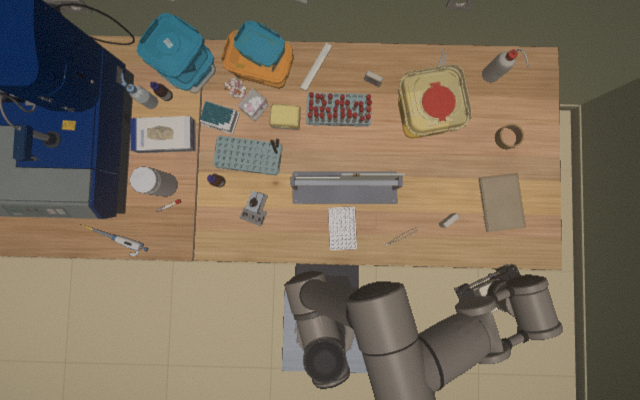

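```bash
python3 - <<'E'
import numpy as np,cv2
d=np.load('top0.npz');im=d['im'];w=d['w']
cv2.imwrite('pics/topc.png',cv2.resize(im[160:260,200:410],None,fx=3.8,fy=3.8,interpolation=cv2.INTER_CUBIC))
for n,(r0,r1,c0,c1) in dict(car=(190,228,236,272)).items():
    z=(w[r0:r1,c0:c1,2]*1000)
    for r in range(0,r1-r0,2): print(r0+r,' '.join('%4.0f'%q for q in z[r,::2]))
print(w[207,254],w[181,217],w[188,347])
E
```

```text
190    2   -5    4    1   -2   -2   -6    1   -2   -2    2   -8    1   -5   -1   -0   -0    2
192    6    7   -1   -3   -2    0   -3   -3  100  109   99    6   10   -6   -1    0    1   -0
194   -3    3    3    2   -3    1   -0    3  105  100  101  101   99   99    8   -1    1   -3
196    5   -4    0   -2   -2    1    0  102  102   98  101  101   97  100    4    7   -0   -2
198   -1   -2   -6   -1   -9   -1   -5  103  106  121   97  100  100   90    6    5   -1   -8
200    4    5   -2   -2    2    2  104  106  125  128  107   99   97   12    5    3    7    1
202   -2    5    1    5  nan    2  100  104  125  122  101   97   99    6    6   -4    2   -2
204    1    4    1    2   -0    0  102  128  125  104  108   99   90   10   -2    7   -2    2
206   -2    7    2    2    2  101   97   99  119   98  101   98   78    2    3    2    2    1
208   -4    0    1    1   47   99   96  100   99  100   98   94    8    5    2   -1    0    1
210   -2   -0    1    4   47   46   77   79   99   95  101   81    5    4   -3    5   -2    1
212   -0  nan    1   46   22    5   42   41   47   76   75   42    8    3    7    2    8    3
214    1    1    1   50    9    7   41   44    5   45   47   48   49    6    8    3    1    5
216   -1    2   44   39    3   49   45   11    8   46   46   48   48   45    9   -4    2    0
218    3    2   47   45   47   43   45    6    7   46    9    5   10   47    8    4   -6   -5
220   -0   -4    4   -3    1   47   46   50   41   40    7   12   49   29    3    2    1    3
222    3   -1    6    3   -1   -3    6    4   48   51   48   46   45    9   -1   -1    2   -4
224   -3    0   -1    4   -3    3    1    2   -1    2   42   48    4   -3   -2    1   -1    1
226   -3    3    3    2   -3    0    1   -1   -4    4   -2   -1   -1    0    0    1    5    2
[0.45542714 0.26295069 0.09958157] [0.54675363 0.40393592 0.08375181] [ 0.54048606 -0.07115958  0.00594781]
```

View pics/topc.png

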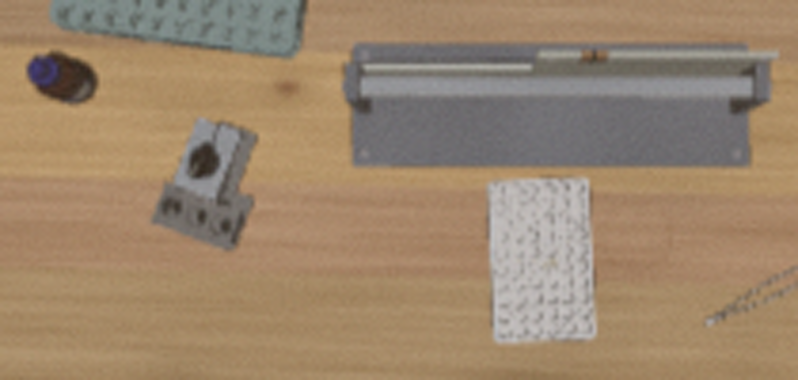

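```bash
python3 - <<'E'
import numpy as np,cv2
d=np.load('top0.npz');im=d['im'];w=d['w']
import sys; sys.path.insert(0,'.')
from h import eyes
c=eyes.calibration('top');T=np.linalg.inv(c['world_to_cam'])
def cast(u,v,z):
    r=np.stack([(np.asarray(u,float)-c['cx'])/c['fx'],(np.asarray(v,float)-c['cy'])/c['fy'],np.ones(np.shape(u))],-1)@T[:3,:3].T
    return T[:3,3]+r*((z-T[2,3])/r[...,2])[...,None]
def mask(r0,r1,c0,c1,lo,hi):
    m=np.zeros((400,640),bool); z=cv2.medianBlur(np.nan_to_num(w[...,2]).astype(np.float32),3); m[r0:r1,c0:c1]=((z>lo)&(z<hi))[r0:r1,c0:c1]; return m
# carrier top
m=mask(188,216,236,272,.085,.135); v,u=np.nonzero(m); P=cast(u,v,.1)[:,:2]
r=cv2.minAreaRect((P*1000).astype(np.float32)); print('carrier top',r,len(u), cv2.boxPoints(r))
m=mask(205,228,236,272,.03,.06); v,u=np.nonzero(m); P=cast(u,v,.046)[:,:2]
r=cv2.minAreaRect((P*1000).astype(np.float32)); print('shelf',r,len(u))
# bar
m=mask(178,192,296,398,.11,.147); v,u=np.nonzero(m); P=cast(u,v,.135)[:,:2]*1000
print('bar',cv2.fitLine(P.astype(np.float32),cv2.DIST_HUBER,0,.1,.1).ravel(), cv2.minAreaRect(P.astype(np.float32)))
# base plate by mask
m=mask(170,206,288,406,.165,.2); v,u=np.nonzero(m);P=cast(u,v,.18)[:,:2]*1000; print('panel',cv2.minAreaRect(P.astype(np.float32)))
# tape
hs=cv2.cvtColor(im,cv2.COLOR_BGR2HSV)
print(im[171:178,350:364].astype(int).sum(-1)); print((im[171:178,350:364,2].astype(int)-im[171:178,350:364,0]))
g=cv2.cvtColor(im,cv2.COLOR_BGR2GRAY)
for r in range(172,212): print(r,g[r,294:404:9],(w[r,320,2]*1000).round(),(w[r,380,2]*1000).round())
E
```

```text
carrier top ((476.4601135253906, 262.8318176269531), (46.48657989501953, 67.6180648803711), 72.09474182128906) 244 [[437.14258 251.10867]
 [501.48566 230.31992]
 [515.77765 274.55496]
 [451.43457 295.34372]]
shelf ((424.1684265136719, 282.07489013671875), (80.2568130493164, 44.14710998535156), 70.53726959228516) 179
bar [ 2.6616009e-02 -9.9964571e-01  5.4805316e+02 -4.4460197e+01] ((550.947509765625, -62.33790588378906), (27.925323486328125, 351.07781982421875), 0.8704908490180969)
panel ((573.3743896484375, -146.95211791992188), (6.756067752838135, 204.5845947265625), 1.4318244457244873)
[[364 365 359 366 359 377 361 368 361 371 369 364 366 359]
 [337 347 341 333 330 346 329 347 341 338 338 332 337 326]
 [416 407 398 332 350 320 264 334 334 349 386 416 411 414]
 [473 454 453 343 318 302 214 312 319 336 423 467 464 460]
 [353 366 327 255 241 228 179 240 248 273 356 364 354 354]
 [315 315 275 266 263 228 250 258 262 279 313 305 293 311]
 [298 306 301 299 309 298 305 303 311 305 308 306 306 298]]
[[31 32 31 29 30 30 33 29 27 28 32 30 29 30]
 [ 2  4  5  6  6  3  3  4  7  8  6  4  3  4]

[... 2224 characters left out ...]
1 110 103 106 107 120 149] 7.0 8.0
202 [109 113 110 106 108 113 111 115 108 109 109 110 153] 10.0 8.0
203 [125 113 113 113 117 118 116 114 110 113 117 112 144] 4.0 5.0
204 [144 137 139 137 143 143 143 138 140 141 145 144 148] -2.0 -2.0
205 [153 155 153 149 147 147 147 144 148 147 150 155 154] 0.0 1.0
206 [153 148 153 154 149 154 141 145 144 146 144 146 152] 4.0 3.0
207 [150 148 147 147 151 180 159 144 145 145 147 143 147] 1.0 -1.0
208 [148 152 151 147 155 173 161 147 143 148 142 147 150] 0.0 -2.0
209 [148 149 147 149 177 183 169 151 149 145 143 145 148] 3.0 1.0
210 [146 142 140 144 184 184 177 144 145 144 145 148 148] 2.0 5.0
211 [144 140 139 138 187 182 173 133 135 138 139 140 150] -2.0 1.0
```

```bash
python3 -m handwheel '[40,0,10,0,1, 40,40,10,-0.1,1, 40,45,10,-0.1,1, 30,45,0,-0.1,1, 15,48,0,-0.1,1, 0,50,0,-0.1,1, 0,50,0,-0.1,1, 0,50,0,-0.1,1]' 20
python3 -m handwheel '[0,50,0,-0.085,1, 0,50,0,0,1, 0,50,0,0,1, 0,50,0,0,1, 0,50,0,0,1, 0,50,0,0,1, 0,50,0,0,1, 20,40,-10,0,1]'
cat > rail.py <<'E'
import numpy as np,cv2
d=np.load('top0.npz');g=cv2.cvtColor(d['im'],cv2.COLOR_BGR2GRAY).astype(float);im=d['im'].astype(int)
from h import eyes
c=eyes.calibration('top');T=np.linalg.inv(c['world_to_cam'])
def cast(u,v,z):
    r=np.stack([(np.asarray(u,float)-c['cx'])/c['fx'],(np.asarray(v,float)-c['cy'])/c['fy'],np.ones(np.shape(u))],-1)@T[:3,:3].T
    return (T[:3,3]+r*((z-T[2,3])/r[...,2])[...,None])[...,:2]*1000
def edge(a,th):  # first crossing
    i=np.nonzero(np.diff(np.sign(a-th)))[0]; return i[0]+(th-a[i[0]])/(a[i[0]+1]-a[i[0]])
us=np.arange(303,390,3)
fr=np.array([200+edge(g[200:207,u],128) for u in us if not 325<u<362]); uf=np.array([u for u in us if not 325<u<362])
P=cast(uf,fr,.008); k=np.polyfit(P[:,1],P[:,0],1); print('front edge plate x=',k)
b=np.array([[180+edge(g[180:188,u][::-1],132)*0,0] for u in us])
lo=np.array([183+edge(g[183:188,u],128) for u in us]); hi=np.array([178.+edge(g[178:184,u],122) for u in us])
A=cast(us,lo,.132);B=cast(us,hi,.132); kA=np.polyfit(A[:,1],A[:,0],1);kB=np.polyfit(B[:,1],B[:,0],1);print('bar edges',kA,kB)
for r in (188,194,200): print(r,g[r,286:298].astype(int),g[r,392:408].astype(int))
for r in (173,174,175): print(r,g[r,328:350].astype(int),g[r,394:410].astype(int)); 
bl=255-g[174:176,350:364].mean(0); print(bl.round())
E
python3 rail.py
```

```text
time: 0.9
tool_pos: [0.3771, -0.1602, 0.2673]
tool_rot: [-3.141, 0.001, -0.257]
contact_force: [0.4, 0.1, 0.2]
opening: 0.0919
grip_force: 0.0
time: 1.7
tool_pos: [0.3963, 0.2307, 0.2586]
tool_rot: [-3.14, -0.001, -0.335]
contact_force: [1.5, -2.0, 0.3]
opening: 0.0914
grip_force: 0.0
front edge plate x= [-2.66461671e-02  4.78929761e+02]
bar edges [-1.99131076e-02  5.38488883e+02] [-4.34199730e-03  5.58974729e+02]
188 [149 154 148 151 152 145 112  86  74  67  65  80] [ 78  64  58  69  71  91 105 129 137 144 148 147 145 144 146 143]
194 [147 150 150 149 151 144 119 114 106 108 111 113] [113 109 110 104 116 131 145 143 142 145 147 146 145 144 145 142]
200 [153 155 152 156 154 149 134 110 112 130 129 114] [113 125 127 108 111 115 148 149 147 148 147 148 150 149 147 150]
173 [104 107 107 107 110 102 107 108 109 111 112 111 110 116 138 138 140 140
 139 135 141 139] [137 134 137 150 149 148 148 151 151 150 153 136 140 135 137 137]
174 [106 106 104 106 107 110 105 107 107 106 111 111 110 129 157 160 155 159
 159 157 161 156] [156 158 154 162 160 156 159 158 158 161 157 138 135 134 136 137]
175 [ 91  91  88  92  88  90  91  94  91  95  93  95  98 113 122 123 132 131
 127 124 124 121] [123 126 126 126 124 127 133 132 128 138 144 133 139 133 136 135]
[115. 116. 123. 152. 158. 163. 186. 159. 156. 150. 124. 114. 116. 118.]
```

```bash
cat >> rail.py <<'E'
print('plate L/R',cast([291.8,397.2],[194,194],.008).round(1).tolist())
Q=cast([341.0,404.8,356.0],[174.3,174.0,174.5],.18);print('panel top: edge y20, edge y-194, pen',Q.round(1).tolist())
E
python3 rail.py | tail -2; python3 -m handwheel '[40,10,0,0,1, 22,26,-20,0,1, 0,0,-40,0,1, 0,0,0,0,1]'
python3 - <<'E'
from h import *
im,w=cloud('top'); cv2.imwrite('pics/t1.png',cv2.resize(im[160:260,200:320],None,fx=5,fy=5,interpolation=cv2.INTER_CUBIC))
im,w=cloud('side'); cv2.imwrite('pics/s1.png',cv2.resize(im[90:280,220:460],None,fx=3,fy=3,interpolation=cv2.INTER_CUBIC)); np.savez('side1',im=im,w=w)
E
```

```text
plate L/R [[512.0, 139.1], [522.1, -262.9]]
panel top: edge y20, edge y-194, pen [[569.7, -41.4], [576.1, -255.2], [570.3, -91.7]]
time: 2.1
tool_pos: [0.4567, 0.263, 0.1924]
tool_rot: [3.134, 0.009, -0.336]
contact_force: [-1.9, -0.4, -0.8]
opening: 0.0913
grip_force: 0.0
```

View pics/s1.png

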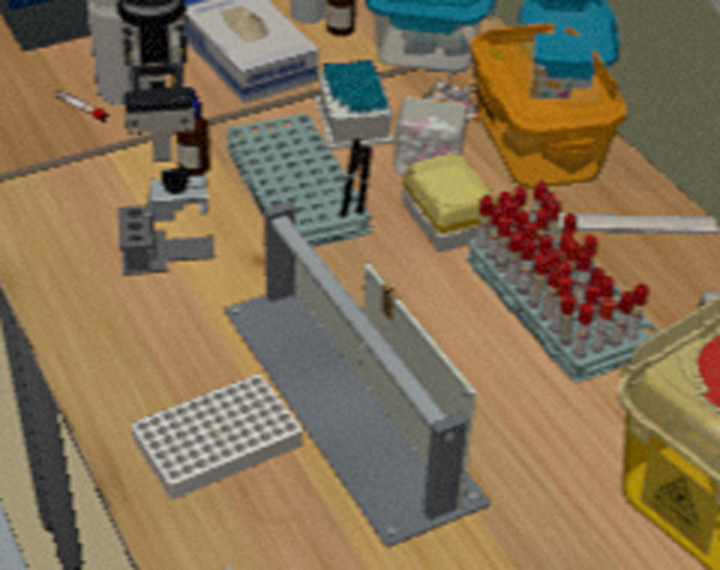

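```bash
python3 -m handwheel '[0,0,0,0,1, 0,0,0,0,1]'
```

```text
time: 2.4
tool_pos: [0.4602, 0.2638, 0.1997]
tool_rot: [-3.139, -0.003, -0.338]
contact_force: [0.2, -0.4, -0.4]
opening: 0.0918
grip_force: 0.0
```

View pics/t1.png

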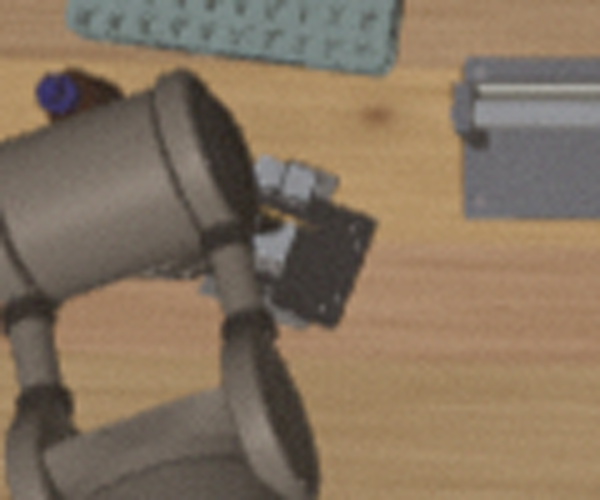

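```bash
python3 -m handwheel '[-2,6,-30,0,1, 0,0,-40,0,1, 0,0,-30,0,1, 0,0,-19,0,1, 0,0,0,0,1, 0,0,0,0,0, 0,0,0,0,0, 0,0,0,0,0]' 30 &&  python3 -m handwheel '[0,0,0,0,0, 0,0,0,0,0, 0,0,0,0,0]'
```

```text
time: 3.2
tool_pos: [0.4585, 0.2701, 0.0802]
tool_rot: [-3.14, -0.002, -0.337]
contact_force: [-0.6, -0.4, 1.3]
opening: 0.0722
grip_force: 0.0
time: 3.5
tool_pos: [0.4576, 0.2698, 0.0789]
tool_rot: [-3.141, -0.0, -0.337]
contact_force: [-0.8, 1.2, -0.3]
opening: 0.0488
grip_force: 0.0
```

```bash
python3 -m handwheel '[0,0,0,0,0, 0,0,0,0,0, 0,0,10,0,0, 0,0,40,0,0, -5,-20,50,0,0, -15,-40,30,0.07,0, 0,-40,0,0.1,0, 0,-40,0,0.1,0]' 30 &&  python3 -m handwheel '[0,-40,0,0.1,0, 0,-40,0,0,0, 0,-12,0,0,0, 0,0,0,0,0, 0,0,0,0,0]'
python3 - <<'E'
from h import *
im,w=cloud('side'); cv2.imwrite('pics/s2.png',cv2.resize(im[90:240,220:420],None,fx=4,fy=4,interpolation=cv2.INTER_CUBIC)); np.savez('side2',im=im,w=w)
E
```

```text
time: 4.3
tool_pos: [0.4382, 0.1319, 0.2051]
tool_rot: [-3.141, -0.002, -0.062]
contact_force: [1.2, -1.1, -2.8]
opening: 0.0435
grip_force: 30.0
time: 4.8
tool_pos: [0.4384, 0.0415, 0.2037]
tool_rot: [-3.141, 0.0, 0.032]
contact_force: [0.1, -0.9, -3.7]
opening: 0.0439
grip_force: 30.0
```

View pics/s2.png

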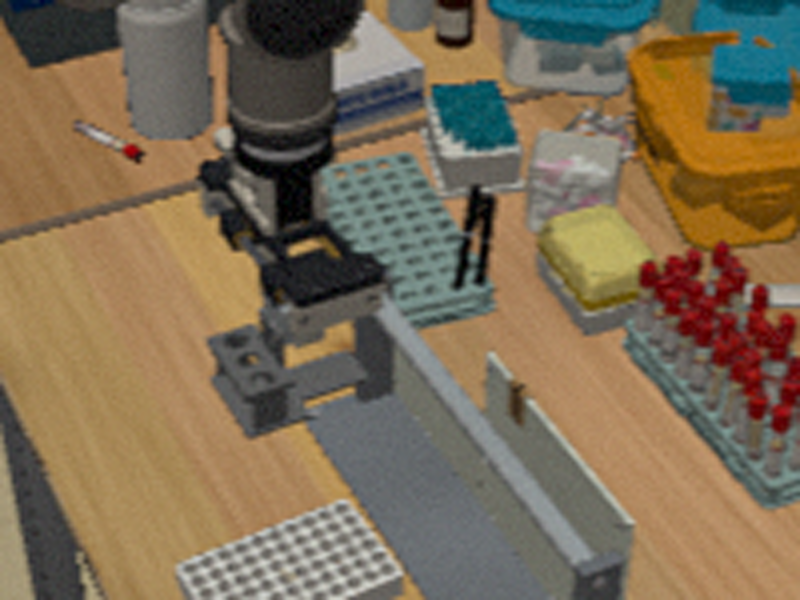

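```bash
python3 -m handwheel '[20,0,-1,-0.004,0, 13,0,-1,0,0, 3,0,0,0,0, 0,0,0,0,0, 0,0,0,0,0]' 25 &&  python3 -m handwheel '[4,0,2,0,0, 4,0,2.5,0,0, 4,0,2.5,0,0, 4,0,2.3,0,0, 0,0,0,0,0, 0,0,0,0,0]'
```

```text
time: 5.35
tool_pos: [0.4738, 0.0417, 0.2014]
tool_rot: [-3.141, 0.001, 0.03]
contact_force: [-0.5, 0.6, -3.1]
opening: 0.0437
grip_force: 25.0
time: 5.95
tool_pos: [0.4909, 0.0409, 0.2111]
tool_rot: [3.141, -0.001, 0.029]
contact_force: [-2.5, 0.6, -2.1]
opening: 0.044
grip_force: 25.0
```

```bash
python3 -m handwheel '[4,0,2,0,0, 4,0,1.7,0,0, 4,0,1.6,0,0, 4,0,1.4,0,0, 4,0,1.2,0,0, 4,0,1,0,0, 4,0,0.8,0,0, 4,0,0.6,0,0]' 25 &&  python3 -m handwheel '[4,0,0.4,0,0, 4,0,0.3,0,0, 3,0,0.2,0,0, 0,0,0,0,0, 0,0,0,0,0]'
python3 - <<'E'
from h import *
im,w=cloud('side'); cv2.imwrite('pics/s3.png',cv2.resize(im[110:230,220:380],None,fx=5,fy=5,interpolation=cv2.INTER_CUBIC)); np.savez('side3',im=im,w=w)
E
```

```text
time: 6.75
tool_pos: [0.523, 0.041, 0.2213]
tool_rot: [-3.142, -0.0, 0.029]
contact_force: [-4.3, 1.4, -3.6]
opening: 0.044
grip_force: 25.0
time: 7.25
tool_pos: [0.534, 0.0408, 0.2221]
tool_rot: [3.141, -0.001, 0.029]
contact_force: [-2.2, 1.1, -2.2]
opening: 0.044
grip_force: 25.0
```

View pics/s3.png

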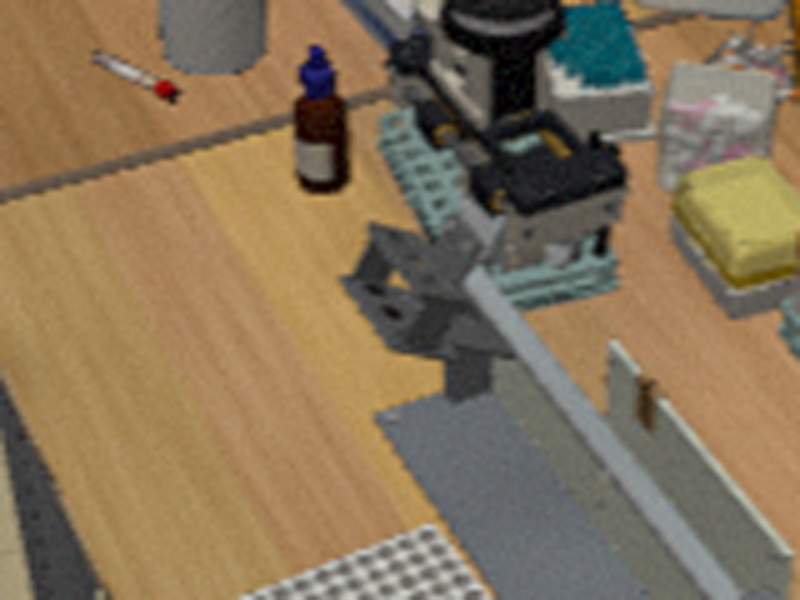

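```bash
cat > ang.py <<'E'
import numpy as np,cv2,sys
d=np.load(sys.argv[1]);w=d['w'];y0=float(sys.argv[2]);x1=float(sys.argv[3])
s=w[100:240,220:380].reshape(-1,3)
m=(abs(s[:,1]-y0)<.007)&(s[:,0]<x1)&(s[:,2]>float(sys.argv[4])); P=s[m]*1000
print(m.sum(),cv2.minAreaRect(P[:,[0,2]].astype(np.float32)))
img=np.full((24,40),' ')
for p in P: 
    i=int((p[2]-90)/6);j=int((p[0]-420)/4)
    if 0<=i<24 and 0<=j<40: img[23-i,j]='#'
print('\n'.join(''.join(r) for r in img))
E
python3 ang.py side3.npz 0.0 0.56 0.1
```

```text
433 ((496.6552429199219, 285.02618408203125), (119.52973937988281, 321.4031982421875), 0.14415954053401947)
                          #### #        
         ####             ######        
          ####            ##  #         
        # #######                       
       # ##########                     
       ############                     
    #  # ### ## #                       
    ##########                          
      #########                         
         #####                          
           #####                        
              ###                       
               #                        
                                        
                                        
                                        
                             #####      
                             ##   #     
                             #
```

```bash
python3 -m handwheel '[-4,0,0,0,0, -1,0,-12,0,0, 0,0,-15,0,0, 0,0,-15,0,0, 0,0,-8,0,0, 0,0,0,0,0]' 30 &&  python3 -m handwheel '[0,0,-6,0,0, 0,0,-6,0,0, 0,0,-6,0,0, 0,0,0,0,0, 0,0,0,0,0]'
```

```text
time: 7.9
tool_pos: [0.5283, 0.0408, 0.1714]
tool_rot: [3.141, 0.001, 0.029]
contact_force: [0.2, 0.2, -3.2]
opening: 0.0437
grip_force: 30.0
time: 8.4
tool_pos: [0.5297, 0.0409, 0.1542]
tool_rot: [3.141, -0.002, 0.029]
contact_force: [4.4, 0.3, -5.3]
opening: 0.0438
grip_force: 30.0
```

```bash
python3 -m handwheel '[2,0,0,0,0, 0,0,0,0,0, 0,0,0,0,0]'; python3 -m handwheel '[1,0,0,0,0, 0,0,0,0,0, 0,0,0,0,0]'
python3 - <<'E'
from h import *
im,w=cloud('side'); cv2.imwrite('pics/s4.png',cv2.resize(im[120:220,240:380],None,fx=5.7,fy=5.7,interpolation=cv2.INTER_CUBIC)); np.savez('side4',im=im,w=w)
E
python3 ang.py side4.npz 0.0 0.56 0.06
```

```text
time: 8.7
tool_pos: [0.5301, 0.041, 0.1539]
tool_rot: [3.142, 0.001, 0.029]
contact_force: [0.2, 1.0, -2.2]
opening: 0.0437
grip_force: 30.0
time: 9.0
tool_pos: [0.5315, 0.041, 0.1541]
tool_rot: [3.142, 0.0, 0.029]
contact_force: [0.1, 0.4, -2.7]
opening: 0.0438
grip_force: 30.0
465 ((514.8626098632812, 272.780517578125), (365.0073547363281, 114.52460479736328), 81.84080505371094)
                   #####   ### ###      
                   ##       ## #        
                   #                    
                   #                    
                                        
                                        
                                        
                                        
                                        
                                        
                                        
                                        
         ##              ######         
         ####            #  ###         
         #####                          
        ###### ###            #         
       ### ## ## ##          #####      
      ###### #####           # #        
   ############              #          
    ######## #                          
       ## ####                          
         ### #                          
            ####                        
              ##
```

View pics/s4.png

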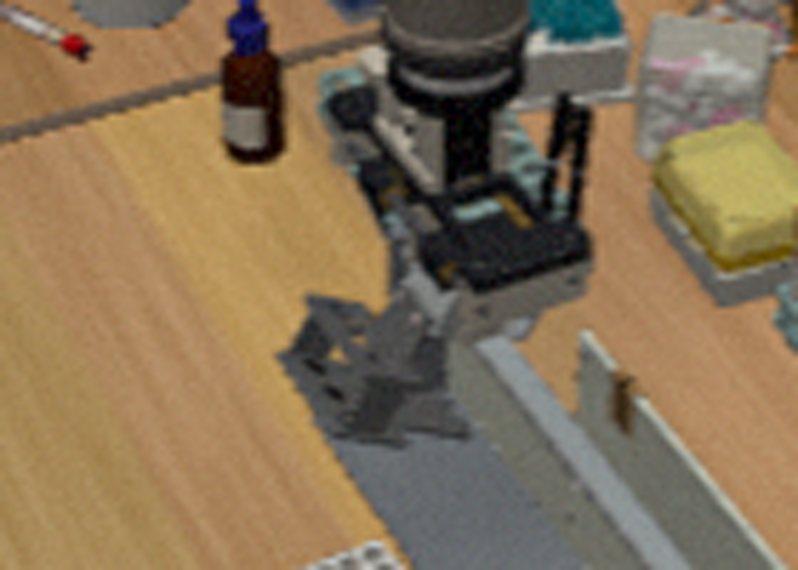

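```bash
python3 -m handwheel '[0,0,-2,0,0, 0,0,0,0,0]'; python3 -m handwheel '[0,0,-1.5,0,0, 0,0,0,0,0]';python3 -m handwheel '[0,0,-1.5,0,0, 0,0,0,0,0,0,0,0,0,0]'
```

```text
time: 9.25
tool_pos: [0.5314, 0.041, 0.1518]
tool_rot: [3.142, 0.001, 0.029]
contact_force: [-0.4, 0.0, -2.2]
opening: 0.0437
grip_force: 30.0
time: 9.45
tool_pos: [0.5315, 0.041, 0.1504]
tool_rot: [3.142, 0.0, 0.029]
contact_force: [0.6, 1.0, -3.0]
opening: 0.0441
grip_force: 30.0
time: 9.75
tool_pos: [0.5317, 0.041, 0.1493]
tool_rot: [3.141, -0.0, 0.029]
contact_force: [-0.7, -0.7, -1.0]
opening: 0.044
grip_force: 30.9
```

```bash
python3 -m handwheel '[-2,0,0,0,0, 0,0,0,0,0]'; python3 -m handwheel '[-2,0,0,0,0, 0,0,0,0,0]';python3 -m handwheel '[-2,0,0,0,0, 0,0,0,0,0,0,0,0,0,0]'
```

```text
time: 9.95
tool_pos: [0.5296, 0.041, 0.1492]
tool_rot: [3.141, -0.0, 0.029]
contact_force: [1.3, -0.2, -1.1]
opening: 0.0438
grip_force: 30.7
time: 10.15
tool_pos: [0.5291, 0.0409, 0.1492]
tool_rot: [3.141, -0.004, 0.029]
contact_force: [6.5, 0.4, -5.8]
opening: 0.044
grip_force: 30.2
time: 10.45
tool_pos: [0.5289, 0.0409, 0.1492]
tool_rot: [3.141, -0.008, 0.028]
contact_force: [13.2, 1.7, -11.1]
opening: 0.0439
grip_force: 30.1
```

```bash
python3 -m handwheel '[5,0,0,0,0, 0,0,0,0,0]'; python3 -m handwheel '[0,0,-1.5,0,0, 0,0,0,0,0]';python3 -m handwheel '[0,0,-1.5,0,0, 0,0,0,0,0,0,0,0,0,0]'
```

```text
time: 10.65
tool_pos: [0.5307, 0.041, 0.1492]
tool_rot: [3.142, 0.0, 0.029]
contact_force: [0.6, 0.8, -0.2]
opening: 0.0438
grip_force: 31.2
time: 10.85
tool_pos: [0.5308, 0.041, 0.1489]
tool_rot: [3.141, -0.002, 0.029]
contact_force: [-2.3, 1.4, 8.0]
opening: 0.0434
grip_force: 35.1
time: 11.15
tool_pos: [0.5309, 0.041, 0.1486]
tool_rot: [3.141, -0.003, 0.029]
contact_force: [-5.1, 0.4, 17.4]
opening: 0.044
grip_force: 39.5
```

```bash
cat > tilt.py <<'E'
from h import *
import sys
W=[]
for k in range(4):
    im,w=cloud('side'); s=w[100:245,220:380].reshape(-1,3); W.append(s)
im_=im; np.savez(sys.argv[1],im=im,w=w)
s=np.concatenate(W); t=robot.observe()['tool_pos']; print(t.round(4))
yw=.028; R=np.array([[np.cos(yw),np.sin(yw)],[-np.sin(yw),np.cos(yw)]])
q=(s[:,:2]-t[:2])@R.T*1000; z=s[:,2]*1000-t[2]*1000-5
m=(abs(q[:,1])<42)&(q[:,0]<-12)&(q[:,0]>-105)&(z<12)&(z>-110)
P=np.c_[q[m,0],z[m]]; print(len(P))
H,_,_=np.histogram2d(P[:,1],P[:,0],bins=[np.arange(-110,13,3),np.arange(-105,-10,2.5)])
for i,r in enumerate(H[::-1]): print('%5d '%(10.5-3*i),''.join(' .:+*#@'[min(6,int(v/3+.7))] for v in r))
E
python3 tilt.py side5.npz
```

```text
[0.5309 0.0409 0.1486]
2302
   10                                ....+@*
    7            .                   .*#+#+.
    4             ..                .*#:#@+.
    1            .#@*.             .*#:*.:::
   -1            .@@@@:            ::*::....
   -4             @*:#@*.         .:** .... 
   -7             .:..::#:.      .:#*:.  ...
  -10            .......:**::.   .+*..   . .
  -13            .::.....*##@@*..*@+: .     
  -16            .:::......:#@@@##+..       
  -19           .:.::.... :++*:@@@: .       
  -22          ....:..... ..: .::*.         
  -25         ...:+ :+.....:..              
  -28      .  .....:+ .......:.             
  -31    .*#:.:.::::..... ... .             
  -34     @@@*++::::.:::.... :.             
  -37     @*#@#*:.:...:.. .   .             
  -40     ::.:#@@#+.::....                  
  -43         ..*##*...+:.                  
  -46           .:+###:.::                  
  -49             ..+*++::.                 
  -52                ::##:.                 
  -55                 ..+*...               
  -58                 ...::++               
  -61                   .: .::.             
  -64                        .....          
  -67                        . ..+:.        
  -70                          ..:.:+..     
  -73                          ..  ::+::.   
  -76                             .  .:+:.. 
  -79                                 ..**+:
  -82                                  ..:+*
  -85                                   .. :
  -88                                       
  -91                                       
  -94                                       
  -97                                       
 -100                                       
 -103                                       
 -106
```

```bash
python3 -m handwheel '[0,0,8,0,0, 0,0,12,0,0, -3,0,12,0,0, -4,0,15,0,0, 0,0,15,0,0, 0,0,8.5,0,0, 0,0,0,0,0, 0,0,0,0,0]' 25;  python3 -m handwheel '[4,0,0,0,0, 4,0,0,0,0, 4,0,0,0,0, 4,0,0,0,0, 4,0,0,0,0, 3,0,0,0,0, 0,0,0,0,0, 0,0,0,0,0]'; python3 tilt.py side6.npz
```

```text
time: 12.15
tool_pos: [0.5233, 0.041, 0.2163]
tool_rot: [3.142, 0.001, 0.029]
contact_force: [0.3, 0.1, -3.6]
opening: 0.0439
grip_force: 25.0
time: 12.95
tool_pos: [0.546, 0.0412, 0.2155]
tool_rot: [-3.141, 0.002, 0.029]
contact_force: [-2.4, 1.0, -14.1]
opening: 0.044
grip_force: 25.0
[0.546  0.0411 0.2156]
2393
   10            .*+.               .:*+:+@+
    7            #@@@:             ..+***@+.
    4            +@*#@+            :*@*+*#:.
    1            .:..:@*.        ..+#:..::..
   -1            ...:..*:*.     .:*+*:.... .
   -4           . ::....:++    ..#+#+. .:. .
   -7           ::::.....**@*  .+**::     .:
  -10         ..:.........*@@@:++*+.       .
  -13        . :..:::..:...*+@@@@+:         
  -16      . ::.:.:::.:.......:*#.          
  -19  ...  .:.:.:.::::. .. ... .           
  -22  :@@+ ::::::.:.:....... .             
  -25  .@@@#:..::.::*..+...                 
  -28   *::@@@.::.::..:. :                  
  -31    .. :#@::..:::.: .                  
  -34       . :@#::....::+                  
  -37       . .:#*+.:...*:.                 
  -40          ..+@
[... 276 characters left out ...]
 ...               
  -61                      .::.             
  -64                       ..::            
  -67                          +::.         
  -70                         ...++.        
  -73                           ..::.       
  -76                           ...::*.     
  -79                              ::**+.   
  -82                                :.+#. .
  -85                               . ..:+: 
  -88                                  ..::+
  -91                                   . ::
  -94                                       
  -97                                       
 -100                                       
 -103                                       
 -106
```

```bash
python3 -m handwheel '[-10,0,0,0,0, 0,0,5.5,0,0, 4,0,0,0,0, 4,0,0,0,0, 4,0,0,0,0, 2,0,0,0,0, 0,0,0,0,0, 0,0,0,0,0]' 25; python3 tilt.py side7.npz
```

```text
time: 13.95
tool_pos: [0.5508, 0.0409, 0.2215]
tool_rot: [3.142, 0.0, 0.029]
contact_force: [0.0, 0.4, -3.2]
opening: 0.0444
grip_force: 25.0
[0.5506 0.041  0.2217]
2388
   10            #@+@+.           ..++*@*#@:
    7            .#:.##           .:**#+**:.
    4            .....:*.         .++#+:::..
    1          . ::....:*+.      .*@*.:.. .:
   -1           ....... .#:     .:#+:...:::.
   -4          ::+::: ...+*@+  :*@#+.  .. ..
   -7        .:+:..:+..:. @#@*.*##...   . ..
  -10        .::..:::.. ..:+::@@+:.        .
  -13  ::  ..+:...::::.... .::*#..         .
  -16  @@#:..::.::::.:::.... . ::           
  -19  @@#@+:::..:.+:::...... .             
  -22  ++.@##:.::::..+...                   
  -25     .:@+:::::.+:.::                   
  -28      :.#@+.::.:::.:+                  
  -31        .:@+.::.+:++..                 
  -34         .:*+....::.                   
  -37           .*#+.:+.                    
  -40           ..+*++                      
  -43            ...+*.                     
  -46             .  +..                    
  -49               ..:..                   
  -52                 ....                  
  -55                   .. .                
  -58                     ....              
  -61                      ..:              
  -64                      ..::.            
  -67                       .....           
  -70                        ...+:          
  -73                          ..++         
  -76                            .:@:       
  -79                            . ::+.     
  -82                               .+:.    
  -85                               ..:#+ .:
  -88                                 ..*: +
  -91                                  .:.*@
  -94                                    .:@
  -97                                      #
 -100                                      .
 -103                                       
 -106
```

```bash
python3 -m handwheel '[-10,0,0,0,0, 0,0,-4.5,0,0, 3,0,0,0,0, 4,0,0,0,0, 4,0,0,0,0, 3,0,0,0,0, 0,0,0,0,0, 0,0,0,0,0]' 25; python3 tilt.py side8.npz
```

```text
time: 14.95
tool_pos: [0.5542, 0.041, 0.2173]
tool_rot: [-3.142, 0.001, 0.029]
contact_force: [-3.3, 0.4, -3.7]
opening: 0.0438
grip_force: 25.0
[0.5542 0.041  0.2173]
2350
   10            :@..@+            .:+#+#@+:
    7            ....:#+         ..:@#++**..
    4            :.:...*+.       ..+@:::.+..
    1           ::::..:.++.     .:###..:.. .
   -1         .::::::....+@+   .+@##  . ...:
   -4       ...::.:::: ..:##@..:##+.    . ..
   -7        +:::.: : .. .:**@**#+      ....
  -10  :.. ...+.:+:.:: .....:+@#::        ..
  -13  @@+..+:.::.:.:::...... .# ..        .
  -16  @*@@::.::..:.+:.:: . ... .           
  -19  +..*@:....:.::::.. .                 
  -22    ..*##:..:.:..::.                   
  -25     .::@*:.++..::.*:                  
  -28       ..*#+...:+::*.                  
  -31        ..+#:..::*::.                  
  -34        ...+*+.:::..                   
  -37        . ..:*+::.                     
  -40           ...*+.                      
  -43           .  .:*                      
  -46              ...:                     
  -49                 ::                    
  -52                   :.                  
  -55                  . ..                 
  -58                      :.               
  -61                     ..+.              
  -64                      ...+.            
  -67                       ..+:.           
  -70                         .:+:          
  -73                        .  .+:         
  -76                            .*+      . 
  -79                            . :+:   . .
  -82                               :*:  .+#
  -85                               ..+:.*@@
  -88                                ..:+#@+
  -91                                 ..+##.
  -94                                  . .@.
  -97                                    .:.
 -100                                       
 -103                                       
 -106
```

```bash
python3 -m handwheel '[-9,0,0,0,0, -8,0,-10,0,0, 0,0,-15,0,0, 0,0,-15,0,0, 0,0,-12,0,0, 0,0,-8,0,0, 0,0,-4,0,0, 0,0,0,0,0]' 30; python3 -m handwheel '[0,0,-3,0,0, 0,0,0,0,0, 0,0,0,0,0]'
```

```text
time: 15.95
tool_pos: [0.5374, 0.041, 0.1533]
tool_rot: [3.142, 0.001, 0.029]
contact_force: [0.2, 0.4, -3.1]
opening: 0.0442
grip_force: 30.0
time: 16.25
tool_pos: [0.5377, 0.041, 0.1508]
tool_rot: [3.141, -0.0, 0.029]
contact_force: [-0.0, 0.4, -3.0]
opening: 0.0438
grip_force: 30.0
```

```bash
python3 -m handwheel '[0,0,-1.2,0,0, 0,0,0,0,0]'; python3 -m handwheel '[-3,0,0,0,0, 0,0,0,0,0]'; python3 -m handwheel '[-2,0,0,0,0, 0,0,0,0,0]'; python3 -m handwheel '[-2,0,0,0,0, 0,0,0,0,0]'
```

```text
time: 16.45
tool_pos: [0.5376, 0.041, 0.1494]
tool_rot: [3.141, -0.0, 0.029]
contact_force: [0.3, -0.2, -3.1]
opening: 0.0438
grip_force: 30.0
time: 16.65
tool_pos: [0.5341, 0.041, 0.1494]
tool_rot: [3.142, 0.001, 0.029]
contact_force: [-0.8, 0.1, -2.2]
opening: 0.0437
grip_force: 30.0
time: 16.85
tool_pos: [0.5323, 0.041, 0.1494]
tool_rot: [3.142, 0.0, 0.029]
contact_force: [-0.1, 0.0, -3.4]
opening: 0.0437
grip_force: 30.0
time: 17.05
tool_pos: [0.5304, 0.041, 0.1494]
tool_rot: [3.142, 0.0, 0.029]
contact_force: [-0.2, 0.2, -2.9]
opening: 0.0435
grip_force: 30.0
```

```bash
python3 -m handwheel '[-2,0,0,0,0, 0,0,0,0,0]'; python3 -m handwheel '[-2,0,0,0,0, 0,0,0,0,0]'; python3 -m handwheel '[-2,0,0,0,0, 0,0,0,0,0]'
```

```text
time: 17.25
tool_pos: [0.5283, 0.041, 0.1494]
tool_rot: [3.142, 0.0, 0.029]
contact_force: [1.3, 0.2, -2.5]
opening: 0.0442
grip_force: 30.0
time: 17.45
tool_pos: [0.5273, 0.0409, 0.1499]
tool_rot: [3.141, -0.002, 0.029]
contact_force: [2.4, 0.2, -1.4]
opening: 0.044
grip_force: 30.0
time: 17.65
tool_pos: [0.5267, 0.0409, 0.1502]
tool_rot: [3.141, -0.006, 0.029]
contact_force: [7.8, 0.3, -3.5]
opening: 0.0437
grip_force: 30.0
```

```bash
python3 tilt.py side9.npz
```

```text
[0.5267 0.0409 0.1502]
2208
   10            +@*#+.            .:*##*@++
    7             +..@@.         . .+**+#+::
    4             ....:*:        .:*@:*:.:..
    1           ..::..::+:.      :##*:..:...
   -1         ..:::....:::+:   ..*#:: ......
   -4         .::+.+..:..+#@* .:+@+:     ...
   -7       . ::+.... ...:##@*:*@+.      ...
  -10       .:::.:.:: .. .++:@@*::        ..
  -13  #@....: :.:.::.: ......+@:           
  -16  @@@.:.::..+.::.:...   ....           
  -19  @**@++.::+:..:.:.:.                  
  -22  ...*@#:::.:...::. .                  
  -25   . ..##:::.:::+::                    
  -28      ..:@+:.:.:..::                   
  -31        .+@*..:.:.++                   
  -34         ..+#::::+:.                   
  -37          ..:#::....                   
  -40          ...:#++.                     
  -43            ..:*+.                     
  -46               .:..                    
  -49               ...+.                   
  -52                ..::.                  
  -55                  .  ..                
  -58                     .:.               
  -61                      . :.             
  -64                       .:..            
  -67                       ..:+.           
  -70                         .::*.         
  -73                          ...*:.       
  -76                            ..+:.      
  -79                            ...+:.     
  -82                              .::+.    
  -85                               ...*+   
  -88                                 ..+:  
  -91                                 ...:+ 
  -94                                   ... 
  -97                                       
 -100                                       
 -103                                       
 -106
```

```bash
python3 -m handwheel '[2.5,0,0,0,0, 0,0,0,0,0]'; python3 -m handwheel '[0,0,2,0,0, 0,0,0,0,0]'; python3 -m handwheel '[0,0,2,0,0, 0,0,0,0,0]'
```

```text
time: 18.05
tool_pos: [0.5276, 0.0409, 0.1497]
tool_rot: [3.141, -0.001, 0.029]
contact_force: [2.6, -0.9, 0.2]
opening: 0.0439
grip_force: 30.0
time: 18.25
tool_pos: [0.527, 0.0409, 0.1505]
tool_rot: [3.142, 0.001, 0.029]
contact_force: [5.1, 0.2, -9.1]
opening: 0.0438
grip_force: 30.0
time: 18.45
tool_pos: [0.527, 0.0409, 0.1509]
tool_rot: [-3.141, 0.002, 0.029]
contact_force: [9.8, 0.2, -19.5]
opening: 0.0435
grip_force: 30.0
```

```bash
python3 -m handwheel '[0,0,-4,0,0, 0,0,0,0,0, 0,0,0,0,0]' 8; python3 -m handwheel '[-1,0,-2,0,0, -1,0,-2,0,0, 0,0,0,0,0]'; python3 -m handwheel '[-1,0,-2,0,0, -1,0,-2,0,0, 0,0,0,0,0]'
```

```text
time: 18.75
tool_pos: [0.5264, 0.041, 0.1492]
tool_rot: [3.142, 0.002, 0.029]
contact_force: [-0.0, 0.3, -2.6]
opening: 0.0439
grip_force: 8.0
time: 19.05
tool_pos: [0.5249, 0.041, 0.1456]
tool_rot: [3.141, -0.0, 0.029]
contact_force: [-0.2, -0.9, -1.1]
opening: 0.0438
grip_force: 9.7
time: 19.35
tool_pos: [0.5225, 0.0409, 0.141]
tool_rot: [3.141, 0.001, 0.029]
contact_force: [-2.4, 1.2, -0.5]
opening: 0.0441
grip_force: 8.0
```

```bash
python3 -m handwheel '[-1.5,0,-2,0,0, -1.5,0,-2,0,0, 0,0,0,0,0]' 8; python3 -m handwheel '[-1,0,-2,0,0, -1,0,-2,0,0, 0,0,0,0,0]';  python3 tilt.py side10.npz
```

```text
time: 19.65
tool_pos: [0.5196, 0.041, 0.1369]
tool_rot: [-3.142, 0.001, 0.029]
contact_force: [-2.2, 0.3, -1.9]
opening: 0.0434
grip_force: 8.0
time: 19.95
tool_pos: [0.5178, 0.041, 0.1328]
tool_rot: [-3.142, 0.001, 0.029]
contact_force: [0.1, 0.6, -2.2]
opening: 0.0438
grip_force: 8.0
[0.5181 0.041  0.1332]
2045
   10                                   :@:.
    7                                  .**::
    4                                   **.:
    1                                  .*:. 
   -1                                 :+#:..
   -4                               .:#@*::.
   -7                               .:*+*:..
  -10                               .+*:....
  -13                                *+.....
  -16                                :+.  ..
  -19                               .#+..   
  -22                               .*..    
  -25               ....  .         :#+     
  -28               *@@*++:: . . ...:*.     
  -31               *@@@@@#+:+:*+:+:*#.     
  -34               .@++*#**+**@@@@@@#.     
  -37                :......+::.*###@@.     
  -40               
[... 275 characters left out ...]
...... ....        
  -61                 ::..:.. .......       
  -64               ...: :.........+.       
  -67             +*+*+*:+. .. ..:..        
  -70             .@@@@@*@#:.. ....:     .  
  -73             .@+**#@@*+....::::..:.  . 
  -76              ::..::+.+ ...  :*:+++*:.:
  -79                .     .. ........::.:.:
  -82                                .. ....
  -85                                       
  -88                                       
  -91                                       
  -94                                       
  -97                                       
 -100                                       
 -103                                       
 -106
```

```bash
python3 -m handwheel '[-1,0,-2,0,0, -1,0,-2,0,0, 0,0,0,0,0]' 5; python3 -m handwheel '[-0.5,0,-1.5,0,0, -0.5,0,-1.5,0,0, 0,0,0,0,0]'; python3 -m handwheel '[0,0,0,0,0.55, 0,0,0,0,0.55,0,0,0,0,0.55,0,0,0,0,0.55]'; python3 tilt.py side11.npz
```

```text
time: 20.45
tool_pos: [0.5158, 0.041, 0.1291]
tool_rot: [-3.142, 0.001, 0.029]
contact_force: [0.7, -0.1, -3.2]
opening: 0.044
grip_force: 5.0
time: 20.75
tool_pos: [0.5156, 0.041, 0.127]
tool_rot: [3.141, -0.002, 0.029]
contact_force: [0.9, 0.2, 2.6]
opening: 0.0441
grip_force: 5.0
time: 21.15
tool_pos: [0.515, 0.041, 0.1263]
tool_rot: [3.142, 0.0, 0.029]
contact_force: [-0.5, -0.4, 0.1]
opening: 0.0506
grip_force: 0.0
[0.5151 0.041  0.1263]
1933
   10                                   :#::
    7                                   :#..
    4                                   :*..
    1                                   ::..
   -1                                 . :#:.
   -4                                 :++*..
   -7                                 :*#*:.
  -10                                .:+::..
  -13                                .:*....
  -16                                 :+....
  -19                                 :+. . 
  -22                                 ++..  
  -25                                 :+..  
  -28                                 :*:   
  -31             
[... 435 characters left out ...]
61                    ...:...:. ....     
  -64                    .+.... ..: ....    
  -67                    ............ ..    
  -70                     .... ......  .    
  -73                 .:::.++:.....:...:... 
  -76                 :#@@@@@::... ..+*:+:+:
  -79                  @@@@#**:....::+:+++:+
  -82                  ::*.:::. . .:..::...:
  -85                  ..  .  ..  .  ..     
  -88                          .            
  -91                                       
  -94                                       
  -97                                       
 -100                                       
 -103    .   .  . .     ..                  
 -106    . .     .   .  . ..
```

```bash
python3 -m handwheel '[-2.5,0,0,0,0.6, 0,0,0,0,0.6,0,0,0,0,0,0,0,0,0,0,0,0,0,0,0,0,0,0,0,0]' 10; python3 -m handwheel '[0.3,-10,0,0,0, 0.5,-20,0,0,0, 0.5,-20,0,0,0, 0.5,-20,0,0,0, 0,0,0,0,0, 0,0,0,0,0]'; python3 -m handwheel '[0.5,-20,0,0,0, 0.5,-20,0,0,0, 0.4,-15,0,0,0, 0.2,-8.5,0,0,0, 0,0,0,0,0, 0,0,0,0,0]'
python3 - <<'E'
from h import *
for n in('side','top'):
    im,w=cloud(n); np.savez(n+'12',im=im,w=w)
    if n=='side': a=cv2.resize(im[130:215,270:370],None,fx=6,fy=6,interpolation=cv2.INTER_CUBIC); cv2.imwrite('pics/s12.png',a)
E
```

```text
time: 21.95
tool_pos: [0.5126, 0.041, 0.1264]
tool_rot: [3.142, 0.0, 0.029]
contact_force: [0.6, -0.2, 0.1]
opening: 0.0436
grip_force: 10.0
time: 22.55
tool_pos: [0.5142, -0.0299, 0.1264]
tool_rot: [3.141, 0.0, 0.027]
contact_force: [-1.9, -2.6, 1.1]
opening: 0.0439
grip_force: 10.0
time: 23.15
tool_pos: [0.5157, -0.0931, 0.1264]
tool_rot: [3.14, 0.001, 0.028]
contact_force: [-4.5, -5.3, 1.4]
opening: 0.0435
grip_force: 10.0
```

View pics/s12.png

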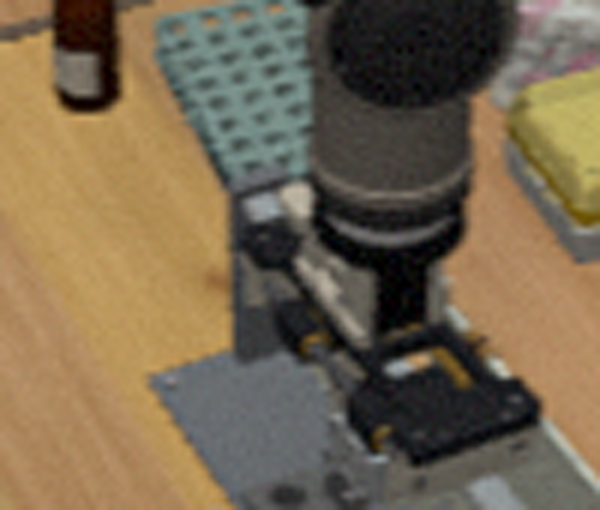

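```bash
python3 -m handwheel '[0,0,0,0,0.7, 0,0,0,0,0.7,0,0,0,0,0.7,0,0,0,0,0.7,0,0,0,0,0.7,0,0,30,0,0.7,0,0,40,0,0.7,-20,0,40,0,0.7]' 10; python3 -m handwheel '[-40,-40,10,0,0.7, -40,-50,0,0,0.7, 0,-50,0,0,0.7, 0,-50,0,0,0.7,0,-50,0,0,0.7,0,-50,0,0,0.7,0,0,0,0,0.5]'
python3 - <<'E'
from h import *
for n in('side','top'):
    im,w=cloud(n); np.savez(n+'13',im=im,w=w)
    if n=='side': a=cv2.resize(im[130:230,270:400],None,fx=4,fy=4,interpolation=cv2.INTER_CUBIC)
    else: b=cv2.resize(im[160:215,310:410],None,fx=6,fy=6,interpolation=cv2.INTER_CUBIC)
h=max(a.shape[0],b.shape[0]); W=max(a.shape[1],b.shape[1]); o=np.zeros((400+330,W,3),np.uint8); o[:a.shape[0],:a.shape[1]]=a; o[400:400+b.shape[0],:b.shape[1]]=b
cv2.imwrite('pics/13.png',cv2.resize(o,None,fx=.8,fy=.8))
E
```

```text
time: 24.05
tool_pos: [0.497, -0.0926, 0.2374]
tool_rot: [3.142, -0.001, 0.029]
contact_force: [1.0, 0.4, 0.4]
opening: 0.0641
grip_force: 0.0
time: 24.75
tool_pos: [0.429, -0.372, 0.2441]
tool_rot: [3.14, 0.0, 0.024]
contact_force: [-0.1, 0.2, -0.8]
opening: 0.0597
grip_force: 0.0
```

View pics/13.png

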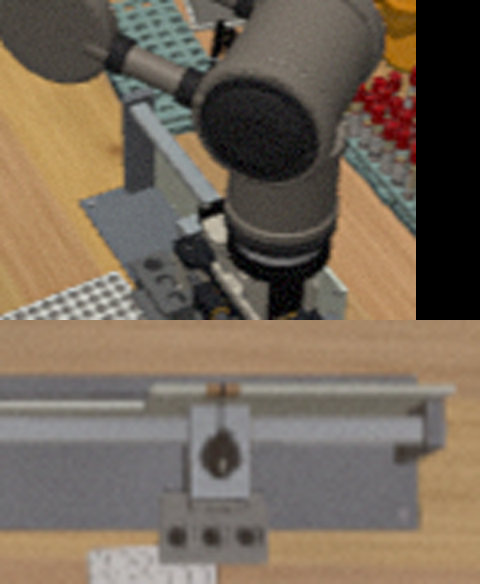

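```bash
cat > meas.py <<'E'
import numpy as np,cv2,sys
from h import eyes
d=np.load(sys.argv[1]);g=cv2.cvtColor(d['im'],cv2.COLOR_BGR2GRAY).astype(float)
c=eyes.calibration('top');T=np.linalg.inv(c['world_to_cam'])
def cast(u,v,z):
    r=np.array([(u-c['cx'])/c['fx'],(v-c['cy'])/c['fy'],1])@T[:3,:3].T
    return (T[:3,3]+r*((z-T[2,3])/r[2]))[:2]*1000
def rail(p): q=p-np.array([548.8,-61.7]); t=.028; return np.array([q@[np.cos(t),np.sin(t)],q@[-np.sin(t),np.cos(t)]]).round(1)
for r in range(172,212): print(r,g[r,342:372].astype(int))
E
cat > e.py <<'E'
E
python3 meas.py top13.npz
```

```text
172 [109 114 110 114 112 114 109 113 116 113 113 113 112 114 111 115 114 113
 114 111 111 110 115 115 113 113 112 113 110 110]
173 [138 141 140 140 139 138 135 141 138 138 135 115 116 111  87 115 111 119
 134 140 138 138 137 137 139 139 134 138 137 141]
174 [153 160 158 159 158 156 159 156 157 155 151 113 109 105  71 109 111 115
 145 159 158 155 156 158 154 162 159 157 159 158]
175 [124 128 131 129 125 125 123 122 128 124 113  91  87  74  60  83  85  92
 118 123 121 123 122 124 123 126 120 126 122 121]
176 [106 101 112 108 105 104 104 110 104 105  96  90  86  81  82  93  91  99
 103 100 104 100 101 101 104 101 102 103 100 104]
177 [107 106 109 101 103 106 104 108 116 114 113 110 111  95  91 112 114 116
 115 115 104 103 100 103  99 100 100 105 103 103]
178 [107 106 106 106 105  98  99 111 137 140 138 134 136 114 117 138 139 137
 140 136 108 104 104 106 102 106 106 103 104 101]
179 [109 108 108 105 107 106 101 109 142 143 143 143 138 122 119 139 143 143
 142 138 108 107 110 107 107 107 104 103 111 109]
180 [124 128 123 123 127 122 117 116 144 144 146 147 143 122 120 141 145 141
 139 14
[... 3279 characters left out ...]
102 107 114 103
  70  62  77  99  94 119 142 147 145 144 144 142]
207 [170 122 118 113  97  97  99 117 119 114 111 101 102  97 111 114 116 115
 108 106 104 110 110 120 144 146 145 140 142 144]
208 [177 126 115 115 112 115 114 115 117 115 117 111 114 113 119 118 117 115
 115 118 114 115 117 122 141 143 144 138 143 142]
209 [174 126 119 116 117 110 116 117 116 113 117 119 117 121 118 118 120 117
 116 119 115 119 119 123 148 150 149 145 145 148]
210 [178 140 126 132 127 133 128 132 131 134 130 129 131 118 119 117 119 122
 118 120 119 118 126 131 144 148 145 144 148 145]
211 [185 175 173 176 175 171 160 171 178 172 161 171 167 118 125 127 127 125
 131 129 128 128 129 132 139 133 136 134 134 136]
```

```bash
sed -i '/^for r/d' meas.py; cat >> meas.py <<'E'
print('pointer',rail(cast(355.5,179.5,.145)),'pen',rail(cast(355.9,173.9,.18)),'shelf',rail(cast((342.5+365.5)/2,208,.091)),'claw rear/ block end', rail(cast(355.5,176.9,.145)),rail(cast(355.3,196.6,.145)),'knob',cast(355.9,187.7,.165),rail(cast(355.9,187.7,.165)))
E
python3 meas.py top13.npz
```

```text
pointer [  7.9 -31.4] pen [ 22.7 -30.3] shelf [-88.4 -29.4] claw rear/ block end [ 16.9 -31.5] [-51.3 -30.3] knob [527.27064315 -93.36089324] [-22.4 -31. ]
```

```bash
python3 -m handwheel '[0,45,0,0,0.45, 20,48,0,0,0.45, 30,48,0,0,0.45, 30,48,0,0,0.45, 19,45,0,0,0.45, 0,45,0,0.004,0.45, 0,0,-10,0,0.45, 0,0,0,0,0.45]' 15; python3 -m handwheel '[0,0,0,0,0.4]'
```

```text
time: 25.65
tool_pos: [0.5202, -0.0982, 0.2343]
tool_rot: [-3.141, 0.002, 0.037]
contact_force: [-0.1, -0.8, -0.1]
opening: 0.0412
grip_force: 0.0
time: 25.75
tool_pos: [0.5208, -0.1005, 0.2352]
tool_rot: [3.141, 0.0, 0.033]
contact_force: [-0.9, -0.4, 0.2]
opening: 0.0381
grip_force: 0.0
```

```bash
python3 -m handwheel '[7,7,0,-0.005,0.4, 0,0,-20,0,0.4, 0,0,0,0,0.4, 0,0,0,0,0.4]' 15
```

```text
time: 26.15
tool_pos: [0.5282, -0.094, 0.2152]
tool_rot: [-3.141, 0.001, 0.026]
contact_force: [-0.1, 0.5, 0.2]
opening: 0.0365
grip_force: 0.0
```

```bash
python3 -m handwheel '[0,0.5,-20,0,0.4, 0,0,-20,0,0.4, 0,0,-7,0,0.4, 0,0,0,0,0.4, 0,0,0,0,0, 0,0,0,0,0, 0,0,0,0,0,0,0,0,0,0]' 12;python3 -m handwheel '[0,0,0,0,0, 0,0,0,0,0, 0,0,0,0,0, 0,0,0,0,0, 0,0,0,0,0]'
```

```text
time: 26.95
tool_pos: [0.5284, -0.093, 0.1688]
tool_rot: [3.141, -0.001, 0.028]
contact_force: [-0.8, -0.4, 2.5]
opening: 0.0118
grip_force: 11.5
time: 27.45
tool_pos: [0.5285, -0.0931, 0.1687]
tool_rot: [3.141, -0.001, 0.028]
contact_force: [-0.3, -0.7, 5.1]
opening: 0.0116
grip_force: 11.5
```

```bash
python3 -m handwheel '[0,0,0.5,0,0, 0,0,0,-0.14,0, 0,0,0,-0.14,0, 0,0,0,-0.14,0, 0,0,0,-0.14,0, 0,0,0,-0.14,0, 0,0,0,0,0]' 30;python3 -m handwheel '[0,0,0,-0.14,0, 0,0,0,-0.14,0, 0,0,0,-0.14,0, 0,0,0,-0.14,0, 0,0,0,-0.1,0, 0,0,0,0,0, 0,0,0,0,0]'; python3 -c "
from cell import robot; s=robot.observe(); print(s['qpos'],s['torque'])"
```

```text
time: 28.15
tool_pos: [0.5281, -0.0933, 0.1688]
tool_rot: [3.141, -0.0, -0.673]
contact_force: [-2.2, -2.6, 4.9]
opening: 0.0109
grip_force: 29.9
time: 28.85
tool_pos: [0.5269, -0.0939, 0.1687]
tool_rot: [3.138, -0.001, -1.328]
contact_force: [-5.7, -4.2, 7.5]
opening: 0.0107
grip_force: 30.0
[-0.31815241  0.42998449  1.60090428 -0.00265438  1.11297065  2.58157678] [-0.74111099  1.07414354  0.03918003]
```

```bash
python3 -m handwheel '[0,0,0,-0.07,0, 0,0,0,0,0, 0,0,0,0,0.28, 0,0,0,0,0.28, 0,0,0,0,0.28, 0,0,30,0,0.28, 0,0,30,0,0.28, 0,0,30,0,0.28]';python3 -m handwheel '[-40,0,10,0,0.28, -40,-50,0,0,0.28, 0,-50,0,0,0.28, 0,-50,0,0,0.28,0,-50,0,0,0.28,0,-50,0,0,0.28,0,0,0,0,0.28]'
python3 - <<'E'
from h import *
im,w=cloud('top'); np.savez('top14',im=im,w=w)
g=cv2.cvtColor(im,cv2.COLOR_BGR2GRAY).astype(int)
for r in range(173,206): print(r,g[r,346:366])
z=cv2.medianBlur(np.nan_to_num(w[...,2]).astype(np.float32),3)
print((z[176:210:2,346:368:2]*1000).astype(int))
E
```

```text
time: 29.65
tool_pos: [0.5281, -0.0927, 0.2593]
tool_rot: [3.141, 0.001, -1.401]
contact_force: [0.7, -0.1, -0.3]
opening: 0.0256
grip_force: 0.0
time: 30.35
tool_pos: [0.4562, -0.3374, 0.2673]
tool_rot: [3.141, -0.001, -1.406]
contact_force: [0.2, 1.5, -0.1]
opening: 0.0256
grip_force: 0.0
173 [137 137 142 139 138 141 135 114 118 110  86 113 113 116 133 141 139 133
 138 134]
174 [158 160 156 157 156 156 152 112 109 107  75 109 108 119 143 156 155 155
 157 156]
175 [128 125 123 124 126 123 114  86  82  79  61  83  85  94 116 125 120 123
 123 121]
176 [108 109 101 102 104 102  94  85  89  82  82  88  91  93 103 104 101 104
 106 106]
177 [103 103 103 106 116 115 110 114 110  99  90 109 110 101 102 103  99  99
 100 104]
178 [106 104  99 109 142 145 146 144 137 119 119 140 142 135 138 131 108 101
 101 103]
179 [107 106  99 111 143 145 144 147 142 124 122 142 145 143 144 138 111 105
 107 106]
180 [123 124 120 116 143 144 145 144 141 119 122 140 144 144 140 140 124 127
 125 124]
181 [138 141 132 123 143 144 143 147 142 121 123 145 141 141 144 139 133 140
 136 142]
182 [139 140 139 123 144 
[... 2162 characters left out ...]
 137 141 145 145 145 144 143 134 134 132]
 [133 137 142 145 145 145 144 145 135 136 134]
 [132 136 145 145 150 147 145 146 134 131 132]
 [  8 127 145 149 152 168 169 171 125   9   9]
 [  7   8 146 171 170 171 168 169  10   8   7]
 [  8   8 145 150 150 152 149 144   9   9   9]
 [  9   8 144 144 146 145 144 145  13   9   9]
 [  9  10 142 144 145 145 144 145  13  10   9]
 [ 51  55 141 143 144 145 141 143  51  10   9]
 [ 54  88 120 120 119 119 119 119  51  49   7]
 [ 90  89  90  93  91  91  91  91  91  90   9]
 [ 51  50  90  88  53  91  88  87  52  90   8]
 [ 49  48  86  51  49  53  88  50  52  88   3]
 [ 53  53  88  91  51  89  89  87  55  91   3]
 [ 89  88  89  91  90  91  91  90  89  93   2]]
```

```bash
python3 - <<'E'
from h import *
A=[];
for k in range(6):
    im,w=cloud('top'); s=w[182:194,348:364].reshape(-1,3); A.append(s[(s[:,2]>.160)&(s[:,2]<.185)])
P=np.concatenate(A)*1000; q=cv2.fitLine(P[:,:2].astype(np.float32),cv2.DIST_L2,0,.1,.1).ravel(); print(len(P),q, np.degrees(np.arctan2(q[1],q[0])), cv2.minAreaRect(P[:,:2].astype(np.float32)))
s=robot.observe(); print(s['time'],s['tool_pos'])
E
```

```text
214 [ 2.1121724e-01 -9.7743917e-01  5.2812897e+02 -9.2851471e+01] -77.8063 ((528.5289916992188, -93.27898406982422), (11.168265342712402, 34.245521545410156), 10.539076805114746)
30.7 [ 0.45731189 -0.33065725  0.26893112]
```

```bash
python3 -m handwheel '[0,0,0,0,0.28, 0,0,0,0,0.28]'; python3 -c "
from cell import robot; print(robot.hand_in())"
```

```text
time: 30.9
tool_pos: [0.4572, -0.3313, 0.2689]
tool_rot: [-3.141, -0.0, -1.401]
contact_force: [-0.9, -1.2, -0.1]
opening: 0.0257
grip_force: 0.0
the job is handed in; nothing more can be done
None
```

I handed the job in at about 31 s: the carrier hangs level on the bar with its pointer about 1 mm from the pen line, the knob is turned about 1.4 rad clockwise, and the gripper is clear. These are my own camera measurements; the hand-in returned no verdict.

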